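# Set the stop dial and lock it

### The arm

A 6-joint arm with a two-finger parallel gripper is mounted at the origin on a cart in front of the work surface, level with it; the furniture and walls round the work are solid. World frame = base frame: x ahead of the robot, y to its left, z up, the work surface at z = 0. Lengths are in m, angles in rad, forces in N, time in s.
With the tool pointing down it reaches from about 0.375 to 0.825 m from the base axis. Payload 5.5 kg.
Tool frame: the origin (TCP) lies midway between the tips of the shut fingers; the grasp point (between the pads) lies 19 mm behind it; z points along the fingers, y is the direction in which the jaws open and shut (so a half turn about z gives the same grasp; the last joint's range is limited). The gripper opens to 85 mm and grips with 20 to 120 N. Pads are 22 mm wide; open, the fingers measure 114 mm over their backs; the gripper's body (76 mm by 85 mm) begins 54 mm behind the grasp point. The pads swing forward as they close: fully open they stand 13 mm farther back than shut.
Start: joints at [-1.331, 0.314, -0.047, 1.21, 0, 1.571], TCP at [0.143, -0.583, 0.231] pointing down, gripper open.
Joint ranges: [-2.67, 2.67], [-0.69, 1.73], [-1.03, 1.25], [-2.08, 2.16], [-1.42, 1.45], [-3.14, 3.14]. Speed limits (rad/s): [2.39, 2.39, 3.01, 3.14, 3.14, 3.14].

### API

Orientations are given as a 3x3 rotation matrix whose columns are the frame's x, y, z axes.
In Python, from cell import ctrl, eyes, masks_of gives the robot as it stands.
- The arm moves only by the tool apply_moves, never from a script. Its arguments are lists of equal length, an entry for each row: "translation": the shift along the tool's x, y, z in m, a list of three; "rotation": the turn, a rotation vector about the tool's x, y, z in rad, a list of three. In form: {"translation": [[x, y, z], ...], "rotation": [[wx, wy, wz], ...]}. A call has 1 to 8 rows; each row is the pose to reach, as a shift and turn from the pose commanded when the call began, along the tool's axes at that moment; what a row does not reach only later rows make up. A row lasts 1/8 s, in which the tool goes at most 62.5 mm and 10.7 degrees, less where a joint would pass 70% of its speed; a pose out of reach is approached as far as the arm can. A call with a gripper value outside its range is refused whole. "hand" is the gripper's target within -1 to 1 (fully open at 1, half-way at 0, shut at -1), set as the call begins (left out, the last holds). The fingers move at their own pace and stop on an object; "force" is the grip in N (left out, the last holds). Time passes only in rows, so rows that repeat a pose let the fingers close. It gives the time, the measured TCP pose, the force and the opening at its end, in the units of the state.
- ctrl.observe(): the state, without advancing time (a new reading comes with each control period).
- eyes.grab_frame(name): name is "side" or "top" or "wrist"; returns a dict with "img" (400x640x3 uint8, blue, green, red), "K" (3x3 intrinsics, pixels), "T" (4x4, takes a point from camera to world coordinates). Camera axes: x right, y down, z forward; pixel columns grow to the right and rows downward; lengths in m; the calibration is good to about 2 mm. A picture is of the moment at which its call begins. There is no depth.
- ctrl.close_job(): hands the job in, once; it reports no verdict.
Trained networks look in a picture, given as the dict that the camera call returned (one of the last four; its "shot" number tells which), for a name from the list of things; names that differ only in an ending like _2 or _b are one class to them, and where a whole thing is asked for, a point or a joint stands for the part that bears it (a point fixed in the world has none). Each returns a list of dicts, best first, with "score" (0 to 1); they miss things now and then, are a little off and sometimes report something else, mostly with a low value. They report only what shows in the picture. A call takes as long as a camera call.
- masks_of(picture, thing): "region" (400x640 bool, what is visible of it) and "location" ([column, row] in pixels, amid what is visible of it).
The state is a dict: "clock": time; "q": joint angles; "joint_vel": joint speeds; "joint_efforts": joint torques, N m; "eef_pos": TCP position; "tcp_rot": TCP orientation; "wrist_force": force on the tool from outside, world axes, zero at the start; "wrist_torque": the same for the moment, N m; "finger_gap": finger opening in m.
Only numpy, scipy, OpenCV 4.12 (cv2) and the standard library are available. Lean on these libraries where they do the work, as an engineer would, in place of code of your own. Each camera call takes 0.05 s, during which the arm holds its last target. There are 200 camera calls.

### The job

Set the stop dial: with a fingertip in its finger pocket, push the dial round, either way, until its index line points straight at the target line of the scale (the thick line with the small clamp tab behind it). Then lock the setting by pressing the plunger beside the dial right down to its stop; it stays down by itself and the dial must still point at the target line when you are clear. Only push: pick nothing up, and leave the gauge block, plug gauge and clip lying around where they are.

Things in the scene. Friction and masses are not known exactly. Their poses are not given: they have to be found in the camera images.
- dial_center (a point): Dial of a setting unit fixed to the bench: plain metal disc, 160 mm across, knurled rim, flat level top, turning on a vertical axle. This point is on the axle at the height of the dial's top, 36 mm above the bench. Inside the dial's top is one finger pocket; everything else of the dial is flush (a 3 mm high cap sits on the axle).
- index_tip (a point): Outer end of the dial's index line: a black radial line 4 mm wide with an arrowhead at its outer end, on the dial's top on the side opposite to the finger pocket. The point lies at the dial's rim, 81 mm from the axle, 36 mm above the bench, and turns with the dial.
- target_line (a point): Inner end of the target line on the fixed scale ring (215 mm across, its top 33 mm above the bench) that surrounds the dial: the only thick line (4 mm wide, 15 mm long) of the scale, with a dark clamp tab, 20 x 12 mm and 8 mm high, behind it; the other 35 lines, 10 degrees apart, are thin. The point lies at the dial's rim, 81 mm from the axle; when the dial is set, index_tip and target_line coincide seen from above. It does not move during a run.
- pocket (a point): Centre of the floor of the finger pocket in the dial's top, 46 mm from the axle, 19 mm above the bench; turns with the dial. The pocket is 17 mm deep with upright walls and a dark rubber floor: a sector of a ring from 24 to 68 mm from the axle (44 mm radially), 66 degrees wide (about 50 mm across at this point). Pushing a fingertip sideways against its end wall turns the dial; there is play, as the pocket is wider than the fingers.
- dial (a joint): Angle of the dial about its upright axle, rad, growing counter-clockwise seen from above; only changes matter (zero has no meaning for the scale). It turns freely both ways for more than a full turn, with a friction of about 0.1 N m (2 to 3 N at the pocket), and stays where it is left.
- plunger (a joint): How far the locking plunger is pressed in, m: 0 fully up, 0.008 at its lower stop. It needs about 5 N, has no spring and stays where it is pushed.
- plunger_top (a point): Centre of the flat top of the locking plunger: a black mushroom button, 32 mm across, standing upright in a round steel collar (44 mm across, top 27 mm above the bench) on a block on the base's tongue. The top is 41 mm above the bench when up, 33 mm at its lower stop.
- gauge_block: Bystander: loose ground steel block 25 x 50 x 25 mm with two holes. Origin at the centre of its underside.
- plug_gauge: Bystander: loose steel plug gauge, a lying rod 108 mm long, 19 mm thick. Origin at the centre of its underside.
- clip_3: Bystander: loose small black plastic clip 19 x 35 x 19 mm. Origin at the centre of its underside.

How it is judged:
By the outcome, as a careful person would: the job done as asked, in the order asked, and still so for the second after the job is handed in, with the robot touching nothing.
It also fails if it takes over 48 s, if anything falls off the work surface, if the arm or the gripper's body presses on something with over 40 N, if the wrist force passes 120 N, or if a joint passes its speed limit or range.

## Working session

There is one attempt and no reset: what is moved stays moved. The work goes in short steps, Python scripts to look and compute and a tool call to move; the robot and the scene stay as the last step left them, time stands still between calls to the robot, and variables do not carry over. Pictures are saved under pics/ and viewed, about 8 in all and at most 12, crops included, and the job is handed in when it is done.

Besides the shell and the picture viewer there is one more tool, called in YAML: its name, and indented under it one key for each argument. apply_moves: Moves the arm, as the interface text tells. Its arguments: {"type":"object","properties":{"translation":{"type":"array","items":{"type":"array","items":{"type":"number"}}},"rotation":{"type":"array","items":{"type":"array","items":{"type":"number"}}},"hand":{"type":"number"},"force":{"type":"number"}},"required":["translation","rotation"]}

```bash
mkdir -p pics
cat > h.py <<'E'
import numpy as np, cv2
from cell import ctrl, eyes, masks_of
def ray(f,px):
    d=f["T"][:3,:3]@np.linalg.inv(f["K"])@np.array([px[0],px[1],1.]); return f["T"][:3,3],d
def atz(f,px,z):
    o,d=ray(f,px); return o+d*(z-o[2])/d[2]
def proj(f,p):
    T=np.linalg.inv(f["T"]); c=f["K"]@(T[:3,:3]@np.array(p)+T[:3,3]); return c[:2]/c[2]
E
python3 - <<'E'
from h import *
s=ctrl.observe(); print(s["clock"],s["eef_pos"],s["tcp_rot"].round(2) if hasattr(s["tcp_rot"],'round') else s["tcp_rot"])
Z=dict(dial_center=.036,index_tip=.036,pocket=.019,plunger_top=.041,target_line=.033,gauge_block=.012,plug_gauge=.01,clip_3=.01)
for c in("top","side"):
    f=eyes.grab_frame(c); cv2.imwrite(f"pics/{c}0.png",f["img"])
    for n,z in Z.items():
        try:
            for m in masks_of(f,n)[:2]: print(c,n,round(m["score"],2),np.round(m["location"],1),atz(f,m["location"],z).round(4))
        except Exception as e: print(n,e)
E
```

```text
0.0 [ 0.14238308 -0.58226319  0.23043901] [[ 0.97  0.24 -0.  ]
 [ 0.24 -0.97  0.  ]
 [ 0.   -0.   -1.  ]]
top dial_center 0.65 [319.3 228. ] [ 0.4737 -0.2714  0.036 ]
top index_tip 0.59 [319.9 232.5] [ 0.4652 -0.2728  0.036 ]
top pocket 0.91 [322.  234.5] [ 0.462  -0.2772  0.019 ]
top plunger_top 0.72 [241.9 216.7] [ 0.4909 -0.1264  0.041 ]
top target_line 0.7 [300.6 269. ] [ 0.3963 -0.2385  0.033 ]
top gauge_block 0.74 [345.9 146.7] [ 0.6364 -0.3203  0.012 ]
top plug_gauge 0.8 [279.6 153.8] [ 0.6184 -0.1901  0.01  ]
top clip_3 0.48 [244.7 299.7] [ 0.3354 -0.1339  0.01  ]
side dial_center 0.9 [355.5 213.9] [ 0.4659 -0.2586  0.036 ]
side index_tip 0.66 [358.8 214.7] [ 0.4595 -0.2584  0.036 ]
side pocket 0.6 [360.  215.2] [ 0.4695 -0.289   0.019 ]
side plunger_top 0.8 [309.  245.1] [ 0.4824 -0.1189  0.041 ]
side target_line 0.87 [359.9 235.8] [ 0.4305 -0.1951  0.033 ]
side gauge_block 0.71 [294.9 191.8] [ 0.6349 -0.3376  0.012 ]
side plug_gauge 0.5 [261.2 220.6] [ 0.6265 -0.2013  0.01  ]
side clip_3 0.97 [402.7 282. ] [ 0.3374 -0.1365  0.01  ]
side clip_3 0.45 [356.9 213.6] [ 0.4839 -0.309   0.01  ]
```

Run:
```python
import cv2
t=cv2.imread("pics/top0.png")[120:320,200:400]; cv2.imwrite("pics/c.png",cv2.resize(t,(600,600),interpolation=2))
s=cv2.imread("pics/side0.png")[140:320,220:460]; cv2.imwrite("pics/d.png",cv2.resize(s,(800,600),interpolation=2))
```

```text
(no output)
```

View pics/c.png

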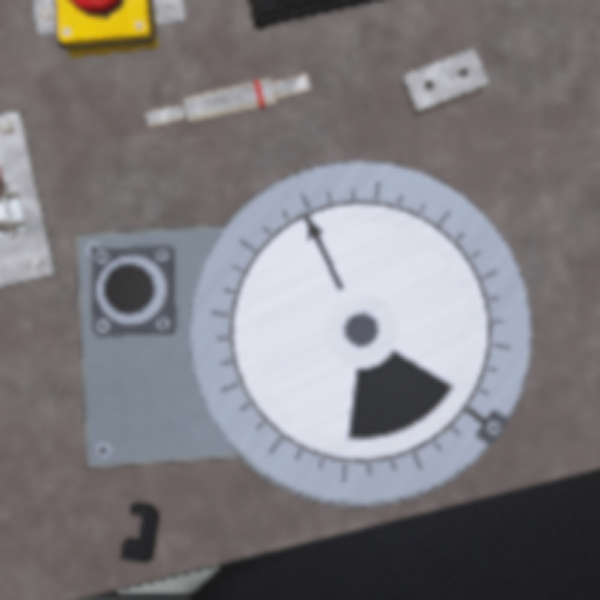

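View pics/d.png

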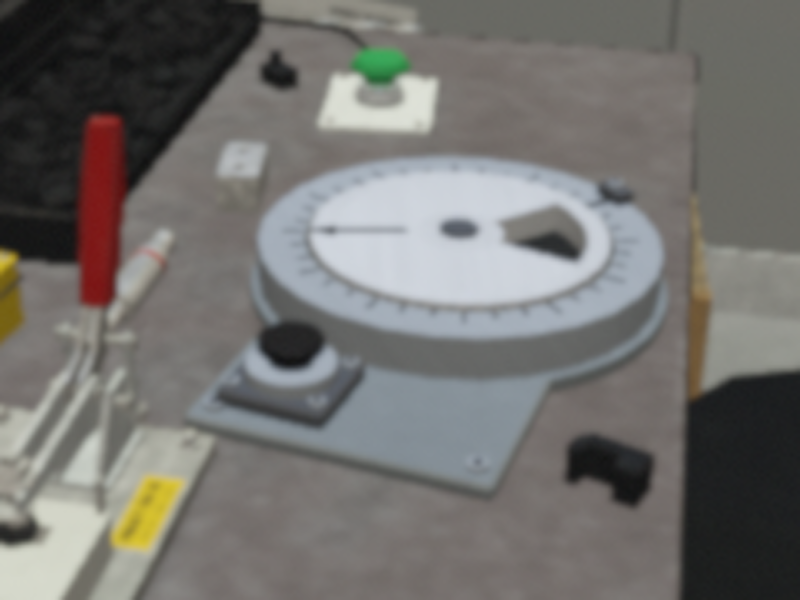

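The top crop shows the dial axle at about (320,230) in full-image pixels. The index tip is near (303,192), the target line's inner end near (357,256), and the pocket lies below right of the axle. The plunger is near (243,216). The side crop shows a tall red toggle clamp left of the plunger, so I'll check the clearance there.

Run:
```python
from h import *
t=eyes.grab_frame("top"); s=eyes.grab_frame("side")
C=atz(t,(320.3,229.7),.039)
def side(p): return np.array([220+p[0]*.3,140+p[1]*.3])
print("C",C, "side",atz(s,side((460,228)),.039))
# ring-based centre: outer ring extremes in top crop x 191..531,y 160..505
print("ring",atz(t,(200+361/3,120+332.5/3),.033))
a=lambda p:np.degrees(np.arctan2(*(p-C)[[1,0]]))
for n,px,z in(("idx",(302.7,191.7),.036),("tgt",(356.7,256),.033),("pocketA",(200+361/3,120+365/3),.036),("pL",(200+350/3,120+438/3),.036),("pR",(200+452/3,120+386/3),.036)):
    p=atz(t,px,z); print(n,p.round(4),a(p),np.linalg.norm((p-C)[:2]))
for n,px,z in(("idx",(316,230),.036),("tgt",(592,205),.033),("plg",(290,342),.041)):
    p=atz(s,side(px),z); print("side",n,p.round(4),a(p))
p=atz(t,(243,216.3),.041);print("plg",p)
cv2.imwrite("pics/full.png",t["img"])
```

```text
C [ 0.47040113 -0.27333146  0.039     ] side [ 0.46834979 -0.27516584  0.039     ]
ring [ 0.4684783  -0.27356664  0.033     ]
idx [ 0.5417 -0.2382  0.036 ] 26.27380448476544 0.07947227045369118
tgt [ 0.4228 -0.3434  0.033 ] -124.20822282230586 0.08471208617072981
pocketA [ 0.4481 -0.274   0.036 ] -178.2143212975084 0.0223566275098866
pL [ 0.4026 -0.2683  0.036 ] 175.78438276845986 0.0679707586996013
pR [ 0.4363 -0.3315  0.036 ] -120.41415433320817 0.06740200970681651
side idx [ 0.538  -0.2424  0.036 ] 24.587574420805595
side tgt [ 0.4193 -0.3483  0.033 ] -124.26462023450159
side plg [ 0.4887 -0.1241  0.041 ] 82.9999861134019
plg [ 0.49173473 -0.12843068  0.041     ]
```

View pics/full.png

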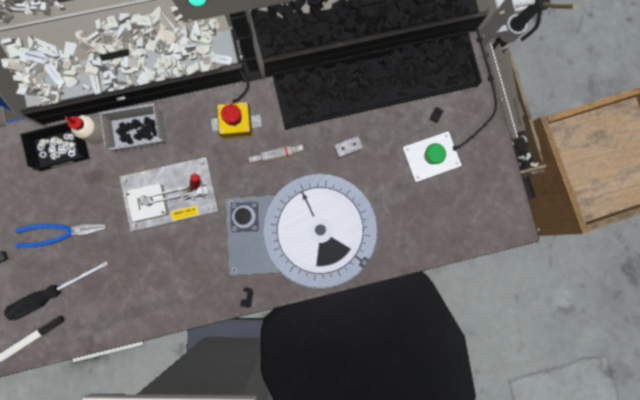

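The clamp handle is about 10 cm from the plunger, which is enough room. I'll set out to a pose above the pocket with the fingers shut and the tool turned about 90°, so the jaw axis is radial.

```bash
cat >> h.py <<'E'
C=np.array([.4695,-.274])
def to(*ts):
    s=ctrl.observe(); R=np.array(s["tcp_rot"]); p=np.array(s["eef_pos"]); y0=np.degrees(np.arctan2(R[1,0],R[0,0]))
    print("t",s["clock"],"p",p.round(4),"yaw",y0.round(2),"F",np.round(s["wrist_force"],1),"q6",round(s["q"][5],2),"gap",round(s["finger_gap"],3))
    for x,y,z,yaw in ts:
        d=R.T@(np.array([x,y,z])-p); print(d.round(4).tolist(),[0,0,round(-np.radians((yaw-y0)),3)])
def pol(a,r=.046): return C+r*np.array([np.cos(np.radians(a)),np.sin(np.radians(a))])
E
python3 -c "
from h import *
to((*pol(-154),.10,104))"
```

```text
t 1.0 p [ 0.1425 -0.5828  0.2313] yaw 13.74 F [-0.4 -0.2  0.2] q6 1.57 gap 0.086
[0.346, -0.2125, 0.1313] [0, 0, np.float64(-1.575)]
```

apply_moves:
  translation:
    - [0.346,-0.2125,0.1]
    - [0.346,-0.2125,0.1]
    - [0.346,-0.2125,0.1]
    - [0.346,-0.2125,0.1]
    - [0.346,-0.2125,0.1]
    - [0.346,-0.2125,0.1]
    - [0.346,-0.2125,0.1]
    - [0.346,-0.2125,0.1]
  rotation:
    - [0,0,-0.18]
    - [0,0,-0.36]
    - [0,0,-0.54]
    - [0,0,-0.72]
    - [0,0,-0.9]
    - [0,0,-1.08]
    - [0,0,-1.26]
    - [0,0,-1.44]
  hand: -1

```text
clock: 2.0
eef_pos: [0.4296, -0.2916, 0.1305]
tcp_rot: [[-0.119, 0.993, -0.001], [0.993, 0.119, 0.001], [0.001, -0.0, -1.0]]
wrist_force: [-0.3, -0.4, 0.2]
finger_gap: -0.0003
```

Run:
```python
from h import *
to((*pol(-154),.10,104))
f=eyes.grab_frame("wrist"); i=f["img"].copy(); 
for a in(-154-33,-154+33):
  for r in(.024,.068):
    cv2.circle(i,tuple(int(v) for v in proj(f,(*pol(a,r),.036))),2,(0,0,255),-1)
for a in (26,-124): cv2.circle(i,tuple(int(v) for v in proj(f,(*pol(a,.081),.036))),2,(0,255,0),-1)
cv2.imwrite("pics/w1.png",i)
```

```text
t 2.0 p [ 0.4296 -0.2916  0.1305] yaw 96.85 F [-0.3 -0.4  0.2] q6 0.85 gap -0.0
[-0.0024, -0.0017, 0.0305] [0, 0, np.float64(-0.125)]
```

View pics/w1.png

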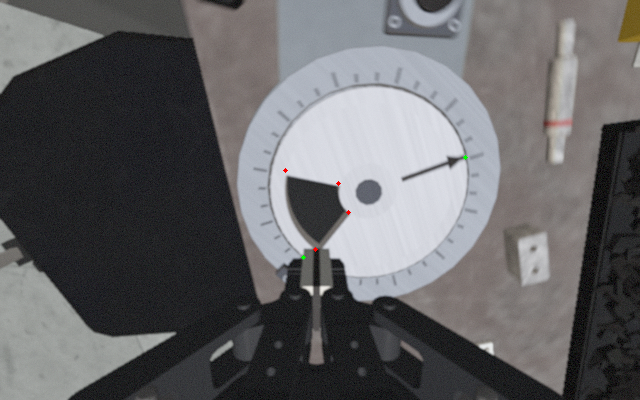

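The wrist view shows the pocket around (318,210), the index tip at (465,157) on the predicted dot, and the target tab near (285,268). This agrees with my estimate, so I'm going down into the pocket.

apply_moves:
  translation:
    - [-0.0024,-0.0017,0.03]
    - [-0.0024,-0.0017,0.06]
    - [-0.0024,-0.0017,0.08]
    - [-0.0024,-0.0017,0.095]
    - [-0.0024,-0.0017,0.1045]
    - [-0.0024,-0.0017,0.1045]
  rotation:
    - [0,0,-0.1]
    - [0,0,-0.125]
    - [0,0,-0.125]
    - [0,0,-0.125]
    - [0,0,-0.125]
    - [0,0,-0.125]

```text
clock: 2.8
eef_pos: [0.4264, -0.2967, 0.0265]
tcp_rot: [[-0.231, 0.973, -0.001], [0.973, 0.231, 0.0], [0.001, -0.001, -1.0]]
wrist_force: [-0.4, 0.2, 0.5]
finger_gap: -0.0003
```

Run:
```python
from h import *
# arc: finger angle from -154 CW; yaw 104-> -16 over 150-ish
to(*[(*pol(a),.026,104-(-154-a)*.8) for a in np.arange(-160,-216,-7)])
```

```text
t 2.8 p [ 0.4264 -0.2967  0.0265] yaw 103.36 F [-0.4  0.2  0.5] q6 0.73 gap -0.0
[0.0069, 0.0015, 0.0005] [0, 0, np.float64(0.073)]
[0.0125, 0.0012, 0.0005] [0, 0, np.float64(0.17)]
[0.0181, 0.0016, 0.0005] [0, 0, np.float64(0.268)]
[0.0236, 0.0026, 0.0005] [0, 0, np.float64(0.366)]
[0.0289, 0.0043, 0.0005] [0, 0, np.float64(0.464)]
[0.034, 0.0067, 0.0005] [0, 0, np.float64(0.561)]
[0.0388, 0.0097, 0.0005] [0, 0, np.float64(0.659)]
[0.0432, 0.0132, 0.0005] [0, 0, np.float64(0.757)]
```

apply_moves:
  translation:
    - [0.007,0.0015,0.0005]
    - [0.0125,0.0012,0.0005]
    - [0.018,0.0016,0.0005]
    - [0.0236,0.0026,0.0005]
    - [0.029,0.0043,0.0005]
    - [0.034,0.0067,0.0005]
    - [0.0388,0.0097,0.0005]
    - [0.0432,0.0132,0.0005]
  rotation:
    - [0,0,0.073]
    - [0,0,0.17]
    - [0,0,0.268]
    - [0,0,0.366]
    - [0,0,0.464]
    - [0,0,0.561]
    - [0,0,0.659]
    - [0,0,0.757]

```text
clock: 3.8
eef_pos: [0.4304, -0.2533, 0.0275]
tcp_rot: [[0.503, 0.864, 0.001], [0.864, -0.503, -0.004], [-0.002, 0.003, -1.0]]
wrist_force: [-0.5, -3.1, -1.2]
finger_gap: 0.0002
```

Run:
```python
from h import *
to(*[(*pol(a),.026,104-(-154-a)*.8) for a in np.arange(-216,-266,-6)])
f=eyes.grab_frame("top");t=f["img"][160:300,250:390]; cv2.imwrite("pics/t2.png",cv2.resize(t,(560,560),interpolation=2))
```

```text
t 3.8 p [ 0.4304 -0.2533  0.0275] yaw 59.79 F [-0.5 -3.1 -1.2] q6 1.57 gap 0.0
[0.0064, -0.0016, 0.0014] [0, 0, np.float64(0.094)]
[0.0112, -0.0008, 0.0014] [0, 0, np.float64(0.178)]
[0.0158, 0.0004, 0.0014] [0, 0, np.float64(0.262)]
[0.0203, 0.0021, 0.0014] [0, 0, np.float64(0.345)]
[0.0246, 0.0043, 0.0014] [0, 0, np.float64(0.429)]
[0.0287, 0.0069, 0.0014] [0, 0, np.float64(0.513)]
[0.0324, 0.0099, 0.0014] [0, 0, np.float64(0.597)]
[0.0359, 0.0133, 0.0014] [0, 0, np.float64(0.68)]
[0.0389, 0.017, 0.0014] [0, 0, np.float64(0.764)]
```

View pics/t2.png

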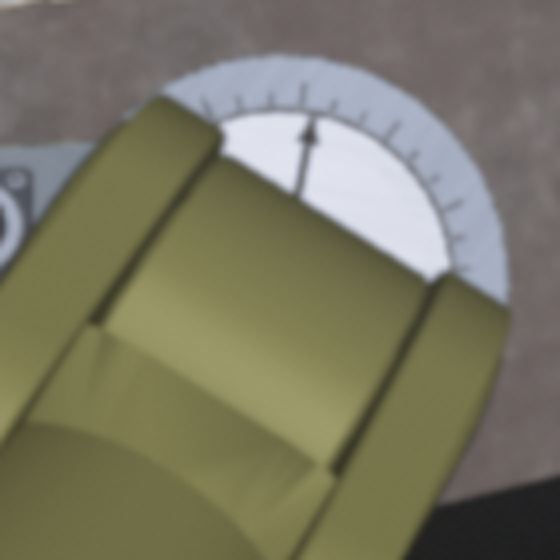

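The dial has turned about 34°: the index tip is now at full-image pixel (328,190). The finger leads the pocket centre by about 20°, so I'll keep going.

apply_moves:
  translation:
    - [0.0064,-0.0016,0.0014]
    - [0.0112,-0.0008,0.0014]
    - [0.0158,0.0004,0.0014]
    - [0.0203,0.0021,0.0014]
    - [0.0246,0.0043,0.0014]
    - [0.0287,0.0069,0.0014]
    - [0.0324,0.0099,0.0014]
    - [0.0359,0.0133,0.0014]
  rotation:
    - [0,0,0.08]
    - [0,0,0.15]
    - [0,0,0.22]
    - [0,0,0.3]
    - [0,0,0.37]
    - [0,0,0.44]
    - [0,0,0.51]
    - [0,0,0.58]

```text
clock: 4.85
eef_pos: [0.4587, -0.2279, 0.0255]
tcp_rot: [[0.893, 0.45, -0.001], [0.45, -0.893, -0.001], [-0.001, 0.001, -1.0]]
wrist_force: [-3.0, -1.8, 1.0]
finger_gap: 0.0001
```

Run:
```python
from h import *
to(*[(*pol(a),.026,max(-20,27+(a+258)*.75)) for a in np.arange(-265,-314,-6)])
```

```text
t 4.85 p [ 0.4587 -0.2279  0.0255] yaw 26.72 F [-3.  -1.8  1. ] q6 2.22 gap 0.0
[0.006, 0.0033, -0.0005] [0, 0, np.float64(0.087)]
[0.0103, 0.0053, -0.0005] [0, 0, np.float64(0.165)]
[0.0145, 0.0078, -0.0005] [0, 0, np.float64(0.244)]
[0.0183, 0.0107, -0.0005] [0, 0, np.float64(0.322)]
[0.0219, 0.0139, -0.0005] [0, 0, np.float64(0.401)]
[0.025, 0.0176, -0.0005] [0, 0, np.float64(0.479)]
[0.0278, 0.0215, -0.0005] [0, 0, np.float64(0.558)]
[0.0302, 0.0257, -0.0005] [0, 0, np.float64(0.636)]
[0.0321, 0.0301, -0.0005] [0, 0, np.float64(0.715)]
```

apply_moves:
  translation:
    - [0.006,0.0033,0]
    - [0.0103,0.0053,0]
    - [0.0145,0.0078,0]
    - [0.0183,0.0107,0]
    - [0.0219,0.0139,0]
    - [0.025,0.0176,0]
    - [0.0278,0.0215,0]
    - [0.0302,0.0257,0]
  rotation:
    - [0,0,0.087]
    - [0,0,0.165]
    - [0,0,0.244]
    - [0,0,0.322]
    - [0,0,0.401]
    - [0,0,0.479]
    - [0,0,0.558]
    - [0,0,0.636]

```text
clock: 5.85
eef_pos: [0.4963, -0.2362, 0.0251]
tcp_rot: [[0.986, -0.169, -0.002], [-0.169, -0.986, 0.001], [-0.002, -0.0, -1.0]]
wrist_force: [-2.9, 1.1, 1.8]
finger_gap: -0.0001
```

Run:
```python
from h import *
to(*[(*pol(a),.026,-14) for a in np.arange(-310,-322,-3)])
f=eyes.grab_frame("wrist"); cv2.imwrite("pics/w3.png",f["img"])
```

```text
t 5.85 p [ 0.4963 -0.2362  0.0251] yaw -9.72 F [-2.9  1.1  1.8] q6 2.87 gap -0.0
[0.0031, 0.002, -0.0009] [0, 0, np.float64(0.075)]
[0.0052, 0.0033, -0.0009] [0, 0, np.float64(0.075)]
[0.0072, 0.0047, -0.0009] [0, 0, np.float64(0.075)]
[0.0091, 0.0061, -0.0009] [0, 0, np.float64(0.075)]
```

View pics/w3.png

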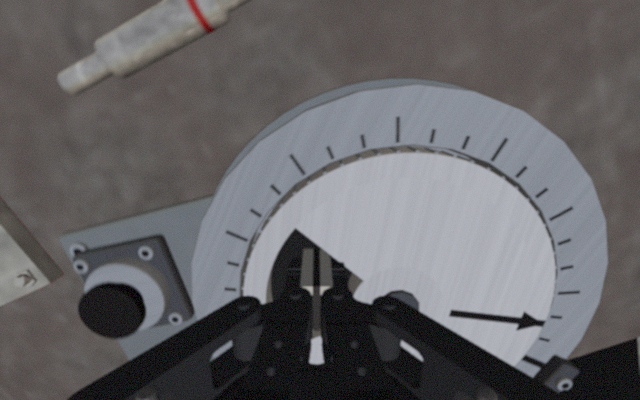

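The index tip is at (544,322) and its tail at (451,313). The target line's inner end is at about (526,358), beside the tab at (556,374). I'll compute the remaining angle.

Run:
```python
from h import *
f=eyes.grab_frame("wrist")
i=atz(f,(544,322),.036)[:2]; tl=atz(f,(451,313),.036)[:2]; g=atz(f,(526,358),.033)[:2]
d=lambda v:np.degrees(np.arctan2(v[1],v[0]))
print("line dir",d(i-tl),"tip",d(i-C),np.linalg.norm(i-C),"tgt",d(g-C),np.linalg.norm(g-C))
E=lambda z:np.array([atz(f,p,z)[:2] for p in((398,150),(455,152),(555,270),(522,187),(243,292),(262,250),(556,300))])
P=E(.036);A=np.c_[2*P,np.ones(len(P))];s=np.linalg.lstsq(A,(P**2).sum(1),rcond=None)[0];print("fit C",s[:2],np.sqrt(s[2]+s[:2]@s[:2]))
```

```text
line dir -106.37529370693875 tip -105.8988480885399 0.0806764744791294 tgt -124.39688426366726 0.08647676385130328
fit C [ 0.47229563 -0.27732419] 0.07950982363486837
```

apply_moves:
  translation:
    - [0.0031,0.002,-0.0009]
    - [0.0052,0.0033,-0.0009]
    - [0.0072,0.0047,-0.0009]
    - [0.0091,0.0061,-0.0009]
    - [0.0091,0.0061,-0.0009]
  rotation:
    - [0,0,0.03]
    - [0,0,0.06]
    - [0,0,0.075]
    - [0,0,0.075]
    - [0,0,0.075]

```text
clock: 6.58
eef_pos: [0.506, -0.2444, 0.026]
tcp_rot: [[0.971, -0.241, 0.001], [-0.241, -0.971, -0.0], [0.001, 0.0, -1.0]]
wrist_force: [-1.2, 0.9, 0.4]
finger_gap: -0.0001
```

```bash
cat >> h.py <<'E'
def polar(name):
    "unrolled view about the axle: rows = angle -150..-90 deg (10 px/deg), cols = radius 30..110 mm (5 px/mm)"
    f=eyes.grab_frame(name); a=np.radians(np.arange(-150,-89.95,.1)); r=np.arange(.03,.11,.0002)
    A,Rr=np.meshgrid(a,r,indexing="ij"); z=np.where(Rr<.0805,.036,.033)
    W=np.stack([C[0]+Rr*np.cos(A),C[1]+Rr*np.sin(A),z],-1); T=np.linalg.inv(f["T"]); c=(W@T[:3,:3].T+T[:3,3])@f["K"].T
    m=(c[...,:2]/c[...,2:]).astype(np.float32)
    return cv2.remap(f["img"],m[...,0],m[...,1],cv2.INTER_CUBIC)
E
python3 - <<'E'
from h import *
to(*[(*pol(a),.026,-14) for a in (-321,-322,-323,-324,-325)])
cv2.imwrite("pics/p4.png",polar("wrist"))
E
```

```text
t 6.575 p [ 0.506  -0.2444  0.026 ] yaw -13.93 F [-1.2  0.9  0.4] q6 2.93 gap -0.0
[-0.0006, 0.0008, -0.0] [0, 0, np.float64(0.001)]
[0.0, 0.0013, -0.0] [0, 0, np.float64(0.001)]
[0.0006, 0.0018, -0.0] [0, 0, np.float64(0.001)]
[0.0013, 0.0023, -0.0] [0, 0, np.float64(0.001)]
[0.0019, 0.0028, -0.0] [0, 0, np.float64(0.001)]
```

View pics/p4.png

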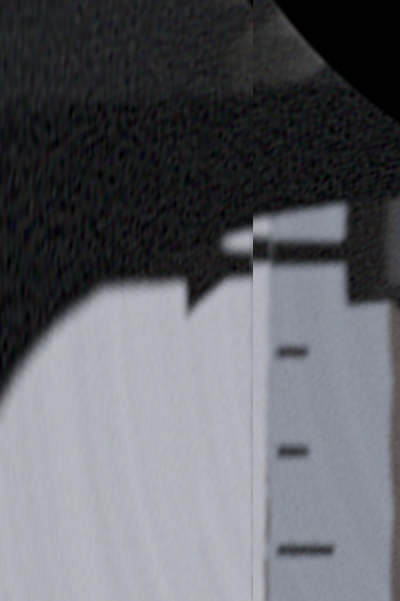

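The unrolled view puts the target line at row 250 (-125.0°). The shaft and arrowhead edges put the index at about row 260 (-124°), so about 1° is left. I'll push a bit more, then retract to verify with a clear view.

apply_moves:
  translation:
    - [0.0003,0.0003,0]
    - [0.0006,0.0005,0]
    - [0.0006,0.0005,0]
    - [0.0006,0.0005,0]
  rotation:
    - [0,0,0]
    - [0,0,0]
    - [0,0,0]
    - [0,0,0]

```text
clock: 7.12
eef_pos: [0.506, -0.2447, 0.0258]
tcp_rot: [[0.971, -0.241, 0.0], [-0.241, -0.971, 0.0], [0.0, -0.0, -1.0]]
wrist_force: [-1.5, 2.6, 1.2]
finger_gap: -0.0002
```

Run:
```python
from h import *
to()
cv2.imwrite("pics/p5.png",polar("wrist")[180:400])
g=cv2.imread("pics/p4.png",0);h=cv2.imread("pics/p5.png",0)
for c in(120,150,175): 
    for n,k,o in(("old",g,0),("new",h,180)):
        col=k[:,c-8:c+8].mean(1).astype(float); i=np.where(col<125)[0]; i=i[i+o<330].max(); print(c,n,i+o+(125-col[i])/(col[i+1]-col[i]))
```

```text
t 7.125 p [ 0.506  -0.2447  0.0258] yaw -13.93 F [-1.5  2.6  1.2] q6 2.93 gap -0.0
120 old 287.6014492753623
120 new 286.94117647058823
150 old 285.0503597122302
150 new 283.61870503597123
175 old 282.84567901234567
175 new 282.5
```

apply_moves:
  translation:
    - [0.0005,0.0004,0]
    - [0.0009,0.0008,0]
    - [0.0009,0.0008,0]
    - [0.0009,0.0008,0]
  rotation:
    - [0,0,0]
    - [0,0,0]
    - [0,0,0]
    - [0,0,0]

```text
clock: 7.68
eef_pos: [0.5066, -0.2458, 0.0258]
tcp_rot: [[0.971, -0.241, -0.0], [-0.241, -0.971, -0.0], [0.0, 0.0, -1.0]]
wrist_force: [-2.7, 1.9, 1.5]
finger_gap: -0.0003
```

Run:
```python
from h import *
to()
h=cv2.cvtColor(polar("wrist"),cv2.COLOR_BGR2GRAY)
for c in(120,150,175): 
        col=h[:,c-8:c+8].mean(1).astype(float); i=np.where(col<120)[0]; i=i[i<330].max(); r=30+c*.2
        e=i+(120-col[i])/(col[i+1]-col[i]); print(c,e,"centre",e-np.degrees(2/r)*10)
col=h[220:300,290:330].mean(1);w=np.clip(col.max()-col-40,0,None);print("target row",220+(w*np.arange(80)).sum()/w.sum())
```

```text
t 7.675 p [ 0.5066 -0.2458  0.0258] yaw -13.94 F [-2.7  1.9  1.5] q6 2.93 gap -0.0
120 294.92198581560285 centre 273.7013267366835
150 278.50666666666666 centre 259.4080734956392
175 266.7866666666667 centre 249.15719604725675
target row 252.17800674149493
```

apply_moves:
  translation:
    - [-0.003,-0.0025,0]
    - [-0.004,-0.003,0]
    - [-0.004,-0.003,-0.04]
    - [-0.004,-0.003,-0.08]
    - [-0.004,-0.003,-0.11]
  rotation:
    - [0,0,0]
    - [0,0,0]
    - [0,0,0]
    - [0,0,0]
    - [0,0,0]

```text
clock: 8.35
eef_pos: [0.5042, -0.2423, 0.1378]
tcp_rot: [[0.971, -0.241, 0.002], [-0.241, -0.971, -0.001], [0.002, 0.001, -1.0]]
wrist_force: [0.0, 0.4, -0.8]
finger_gap: -0.0001
```

```bash
python3 -c "
from h import *
to((.40,-.42,.15,66))"
```

```text
t 8.35 p [ 0.5042 -0.2423  0.1378] yaw -13.93 F [ 0.   0.4 -0.8] q6 2.94 gap -0.0
[-0.0584, 0.1976, -0.0122] [0, 0, np.float64(-1.395)]
```

apply_moves:
  translation:
    - [-0.0584,0.1976,-0.0122]
    - [-0.0584,0.1976,-0.0122]
    - [-0.0584,0.1976,-0.0122]
    - [-0.0584,0.1976,-0.0122]
    - [-0.0584,0.1976,-0.0122]
    - [-0.0584,0.1976,-0.0122]
    - [-0.0584,0.1976,-0.0122]
    - [-0.0584,0.1976,-0.0122]
  rotation:
    - [0,0,-0.17]
    - [0,0,-0.35]
    - [0,0,-0.52]
    - [0,0,-0.7]
    - [0,0,-0.87]
    - [0,0,-1.05]
    - [0,0,-1.22]
    - [0,0,-1.395]

```text
clock: 9.35
eef_pos: [0.3993, -0.4199, 0.1481]
tcp_rot: [[0.402, 0.916, 0.0], [0.916, -0.402, -0.001], [-0.0, 0.001, -1.0]]
wrist_force: [-0.4, -0.7, 0.5]
finger_gap: -0.0003
```

apply_moves:
  translation:
    - [0,0,0]
    - [0,0,0]
  rotation:
    - [0,0,0]
    - [0,0,0]

```text
clock: 9.6
eef_pos: [0.3993, -0.4197, 0.1481]
tcp_rot: [[0.409, 0.912, 0.0], [0.912, -0.409, -0.0], [-0.0, 0.0, -1.0]]
wrist_force: [0.1, 0.0, 0.0]
finger_gap: -0.0003
```

```bash
cat >> h.py <<'E'
def measure(name,show=None):
    img=polar(name); h=cv2.cvtColor(img,cv2.COLOR_BGR2GRAY).astype(float)
    if show: cv2.imwrite(show,img)
    for n,c0,c1 in(("idx",70,100),("idx",100,130),("idx",130,160),("tgt",275,300),("tgt",300,330)):
        col=h[200:330,c0:c1].mean(1); w=np.clip(np.median(col)-col-25,0,None); print(n,c0,-150+.1*(200+(w*np.arange(len(col))).sum()/w.sum()))
E
python3 - <<'E'
from h import *
to(); measure("wrist","pics/p6.png")
E
```

```text
t 9.6 p [ 0.3993 -0.4197  0.1481] yaw 65.84 F [0.1 0.  0. ] q6 1.18 gap -0.0
idx 70 -124.46743769731388
idx 100 -124.6246055169529
idx 130 -124.73811596470979
tgt 275 -124.34119228550033
tgt 300 -124.37390150526407
```

View pics/p6.png

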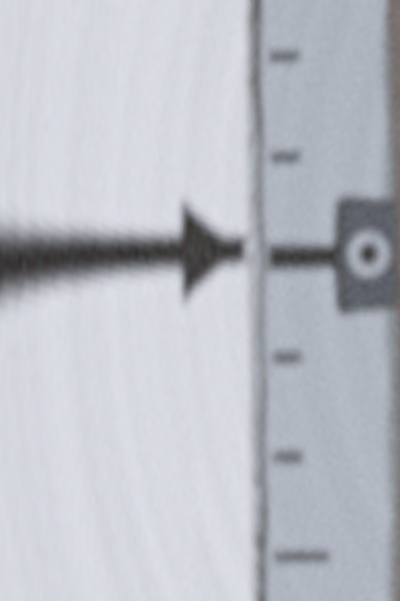

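With a clear view, the index and target line nearly coincide: the tip is at row 249 and the line at row 256, so it may be about 0.7° past. I'll measure from a second pose to confirm.

```bash
python3 -c "
from h import *
to((.40,-.40,.19,36),(.36,-.36,.17,26))"
```

```text
t 9.65 p [ 0.3993 -0.4196  0.1481] yaw 65.87 F [-1.2 -0.   0. ] q6 1.18 gap -0.0
[0.0182, -0.0074, -0.0419] [0, 0, np.float64(0.521)]
[0.0384, -0.0602, -0.022] [0, 0, np.float64(0.696)]
```

apply_moves:
  translation:
    - [0.0384,-0.0602,-0.022]
    - [0.0384,-0.0602,-0.022]
    - [0.0384,-0.0602,-0.022]
    - [0.0384,-0.0602,-0.022]
    - [0.0384,-0.0602,-0.022]
    - [0.0384,-0.0602,-0.022]
  rotation:
    - [0,0,0.17]
    - [0,0,0.35]
    - [0,0,0.52]
    - [0,0,0.696]
    - [0,0,0.696]
    - [0,0,0.696]

```text
clock: 10.4
eef_pos: [0.3599, -0.3601, 0.17]
tcp_rot: [[0.897, 0.442, 0.0], [0.442, -0.897, -0.0], [0.0, 0.0, -1.0]]
wrist_force: [0.3, -0.0, 0.5]
finger_gap: -0.0001
```

```bash
cat >> h.py <<'E'
def solve(name,show=None):
    "index and target angle with the axle's sideways offset k taken out"
    img=polar(name); h=cv2.cvtColor(img,cv2.COLOR_BGR2GRAY).astype(float)
    if show: cv2.imwrite(show,img)
    def at(c0,c1):
        col=h[200:310,c0:c1].mean(1); w=np.clip(np.median(col)-col-25,0,None); return -150+.1*(200+(w*np.arange(110)).sum()/w.sum())
    cs=[(c,c+15) for c in range(70,170,15)]; a=np.array([at(*c) for c in cs]); r=np.array([30+.2*(c+7.5) for c,_ in cs])
    k,th=np.polyfit(1/r,a,1); t=at(280,325); print("raw",a.round(2),"tgt",round(t,2),"| index",round(th,2),"target",round(t-k/90.5,2),"k mm",np.radians(k).round(2),"diff",round(th-t+k/90.5,2))
E
python3 - <<'E'
from h import *
to((.3993,-.4197,.15,66)); solve("wrist","pics/p7.png")
f=eyes.grab_frame("top"); cv2.imwrite("pics/top7.png",f["img"]); solve("top")
E
```

```text
t 10.4 p [ 0.3599 -0.3601  0.17  ] yaw 26.24 F [ 0.3 -0.   0.5] q6 1.9 gap -0.0
[0.009, 0.0709, 0.02] [0, 0, np.float64(-0.694)]
raw [-124.37 -124.44 -124.56 -124.6  -124.67 -124.73 -124.79] tgt -124.25 | index -125.86 target -125.01 k mm 1.19 diff -0.86
raw [-125.57 -125.68 -125.55 -125.53 -125.66 -125.71 -125.58] tgt -124.98 | index -125.75 target -125.06 k mm 0.13 diff -0.69
```

View pics/p7.png

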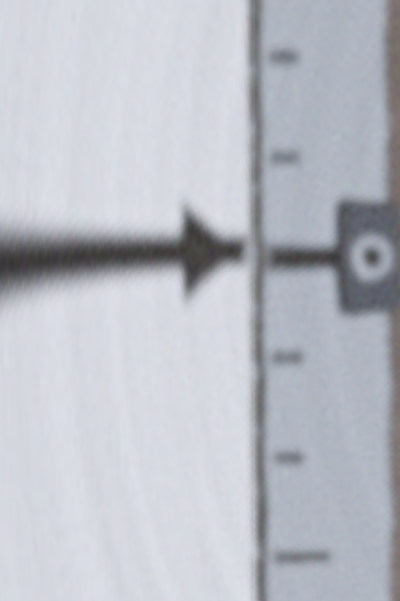

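Three measurements (two wrist poses and the top camera) agree the dial is about 0.75° past the line. I'll nudge it back with the other end wall, about 0.6 mm at the pocket.

```bash
python3 -c "
from h import *
to((*pol(54),.11,-14))"
```

```text
t 10.55 p [ 0.3598 -0.3601  0.1699] yaw 26.17 F [1.3 0.2 0.1] q6 1.9 gap -0.0
[0.1771, -0.0503, 0.0599] [0, 0, np.float64(0.701)]
```

apply_moves:
  translation:
    - [0.177,-0.05,0.03]
    - [0.177,-0.05,0.03]
    - [0.177,-0.05,0.03]
    - [0.177,-0.05,0.06]
    - [0.177,-0.05,0.06]
    - [0.177,-0.05,0.09]
    - [0.177,-0.05,0.12]
    - [0.177,-0.05,0.143]
  rotation:
    - [0,0,0.17]
    - [0,0,0.35]
    - [0,0,0.52]
    - [0,0,0.7]
    - [0,0,0.7]
    - [0,0,0.7]
    - [0,0,0.7]
    - [0,0,0.7]

```text
clock: 11.55
eef_pos: [0.4961, -0.2383, 0.0271]
tcp_rot: [[0.971, -0.239, -0.0], [-0.239, -0.971, -0.0], [0.0, 0.0, -1.0]]
wrist_force: [0.0, -0.7, -0.1]
finger_gap: -0.0001
```

```bash
python3 -c "
from h import *
to(*[(*pol(a),.026,-14) for a in (54,60,64,66,68,70,72)])"
```

```text
t 11.55 p [ 0.4961 -0.2383  0.0271] yaw -13.83 F [ 0.  -0.7 -0.1] q6 2.94 gap -0.0
[0.0001, -0.0016, 0.0011] [0, 0, np.float64(0.003)]
[-0.0045, -0.0032, 0.0011] [0, 0, np.float64(0.003)]
[-0.0076, -0.0039, 0.0011] [0, 0, np.float64(0.003)]
[-0.0092, -0.0043, 0.0011] [0, 0, np.float64(0.003)]
[-0.0108, -0.0045, 0.0011] [0, 0, np.float64(0.003)]
[-0.0124, -0.0047, 0.0011] [0, 0, np.float64(0.003)]
[-0.014, -0.0049, 0.0011] [0, 0, np.float64(0.003)]
```

apply_moves:
  translation:
    - [-0.0045,-0.0032,0.001]
    - [-0.0076,-0.0039,0.001]
    - [-0.0092,-0.0043,0.001]
    - [-0.0092,-0.0043,0.001]
    - [-0.0092,-0.0043,0.001]
  rotation:
    - [0,0,0]
    - [0,0,0]
    - [0,0,0]
    - [0,0,0]
    - [0,0,0]

```text
clock: 12.18
eef_pos: [0.4893, -0.231, 0.0265]
tcp_rot: [[0.97, -0.242, 0.001], [-0.242, -0.97, -0.0], [0.001, 0.0, -1.0]]
wrist_force: [-0.3, 1.2, 1.2]
finger_gap: -0.0001
```

apply_moves:
  translation:
    - [-0.0008,-0.0002,0]
    - [-0.0008,-0.0002,0]
    - [-0.0008,-0.0002,0]
  rotation:
    - [0,0,0]
    - [0,0,0]
    - [0,0,0]

```text
clock: 12.55
eef_pos: [0.4881, -0.2304, 0.0259]
tcp_rot: [[0.97, -0.242, -0.0], [-0.242, -0.97, 0.0], [-0.0, -0.0, -1.0]]
wrist_force: [-0.5, 0.6, 0.3]
finger_gap: 0.0
```

apply_moves:
  translation:
    - [-0.0008,-0.0002,0]
    - [-0.0008,-0.0002,0]
    - [-0.0008,-0.0002,0]
  rotation:
    - [0,0,0]
    - [0,0,0]
    - [0,0,0]

```text
clock: 12.92
eef_pos: [0.4874, -0.23, 0.026]
tcp_rot: [[0.97, -0.242, 0.0], [-0.242, -0.97, -0.0], [0.0, 0.0, -1.0]]
wrist_force: [-0.0, -0.1, 0.6]
finger_gap: -0.0003
```

apply_moves:
  translation:
    - [-0.001,-0.0001,0]
    - [-0.001,-0.0001,0]
    - [-0.001,-0.0001,0]
  rotation:
    - [0,0,0]
    - [0,0,0]
    - [0,0,0]

```text
clock: 13.3
eef_pos: [0.4865, -0.2297, 0.026]
tcp_rot: [[0.97, -0.242, 0.0], [-0.242, -0.97, 0.0], [-0.0, -0.0, -1.0]]
wrist_force: [-1.0, -0.2, -1.0]
finger_gap: -0.0
```

apply_moves:
  translation:
    - [-0.0007,-0.0001,0]
    - [-0.0007,-0.0001,0]
    - [-0.0007,-0.0001,0]
  rotation:
    - [0,0,0]
    - [0,0,0]
    - [0,0,0]

```text
clock: 13.68
eef_pos: [0.4858, -0.2294, 0.026]
tcp_rot: [[0.97, -0.242, -0.0], [-0.242, -0.97, 0.0], [-0.0, -0.0, -1.0]]
wrist_force: [-0.1, 0.6, 0.2]
finger_gap: 0.0001
```

apply_moves:
  translation:
    - [-0.0006,-0.0001,0]
    - [-0.0006,-0.0001,0]
    - [-0.0006,-0.0001,0]
  rotation:
    - [0,0,0]
    - [0,0,0]
    - [0,0,0]

```text
clock: 14.05
eef_pos: [0.4852, -0.2292, 0.026]
tcp_rot: [[0.97, -0.242, -0.0], [-0.242, -0.97, 0.0], [-0.0, -0.0, -1.0]]
wrist_force: [0.4, -0.4, 0.4]
finger_gap: 0.0001
```

apply_moves:
  translation:
    - [-0.0006,0,0]
    - [-0.0006,0,0]
    - [-0.0006,0,0]
  rotation:
    - [0,0,0]
    - [0,0,0]
    - [0,0,0]

```text
clock: 14.42
eef_pos: [0.4848, -0.2291, 0.026]
tcp_rot: [[0.97, -0.242, 0.0], [-0.242, -0.97, -0.0], [0.0, 0.0, -1.0]]
wrist_force: [0.5, -0.5, 0.0]
finger_gap: -0.0
```

apply_moves:
  translation:
    - [-0.0006,0,0]
    - [-0.0006,0,0]
    - [-0.0006,0,0]
  rotation:
    - [0,0,0]
    - [0,0,0]
    - [0,0,0]

```text
clock: 14.8
eef_pos: [0.4845, -0.2291, 0.0262]
tcp_rot: [[0.97, -0.242, 0.001], [-0.242, -0.97, -0.0], [0.001, 0.0, -1.0]]
wrist_force: [2.7, -0.5, -1.5]
finger_gap: -0.0
```

Contact: 2.7 N and the motion has stalled. Now about 0.6 mm more.

apply_moves:
  translation:
    - [-0.0003,0,0]
    - [-0.0006,0,0]
    - [-0.0006,0,0]
    - [-0.0006,0,0]
  rotation:
    - [0,0,0]
    - [0,0,0]
    - [0,0,0]
    - [0,0,0]

```text
clock: 15.3
eef_pos: [0.4836, -0.2289, 0.0261]
tcp_rot: [[0.97, -0.242, 0.0], [-0.242, -0.97, -0.0], [0.0, 0.0, -1.0]]
wrist_force: [1.6, -1.6, -0.6]
finger_gap: -0.0002
```

apply_moves:
  translation:
    - [0.004,0.002,0]
    - [0.005,0.002,0]
    - [0.005,0.002,-0.04]
    - [0.005,0.002,-0.08]
    - [0.005,0.002,-0.144]
    - [-0.05,0.04,-0.144]
    - [-0.1,0.08,-0.144]
    - [-0.152,0.093,-0.144]
  rotation:
    - [0,0,0]
    - [0,0,0]
    - [0,0,0]
    - [0,0,0]
    - [0,0,0]
    - [0,0,-0.17]
    - [0,0,-0.35]
    - [0,0,-0.5]

```text
clock: 16.3
eef_pos: [0.3121, -0.2832, 0.1702]
tcp_rot: [[0.966, 0.258, 0.0], [0.258, -0.966, -0.001], [-0.0, 0.001, -1.0]]
wrist_force: [-0.4, -0.9, 0.1]
finger_gap: 0.0002
```

apply_moves:
  translation:
    - [0,0,0]
    - [0,0,0]
    - [0,0,0]
  rotation:
    - [0,0,0]
    - [0,0,0]
    - [0,0,0]

```text
clock: 16.68
eef_pos: [0.3146, -0.2824, 0.1701]
tcp_rot: [[0.967, 0.254, 0.0], [0.254, -0.967, -0.0], [0.0, 0.0, -1.0]]
wrist_force: [0.3, -0.2, -0.3]
finger_gap: 0.0
```

Run:
```python
from h import *
solve("wrist","pics/p8.png"); solve("top")
f=eyes.grab_frame("top"); s=eyes.grab_frame("side")
for g in(f,s):
  for m in masks_of(g,"plunger_top")[:1]:
    ys,xs=np.where(m["region"]); print(m["score"],m["location"],xs.min(),xs.max(),ys.min(),ys.max(),atz(g,m["location"],.041))
to((.491,-.1265,.12,10))
```

```text
raw [-122.59 -122.7  -122.83 -122.91 -122.97 -123.08 -123.1 ] tgt -124.13 | index -124.46 target -125.06 k mm 1.48 diff 0.61
raw [-123.96 -124.08 -124.13 -124.13 -124.2  -124.24 -124.31] tgt -124.98 | index -125.07 target -125.52 k mm 0.86 diff 0.46
0.63 [244.5, 216.7] 235 250 208 224 [ 0.49105979 -0.13124065  0.041     ]
0.82 [307.7, 246.5] 297 317 236 251 [ 0.48214738 -0.11434354  0.041     ]
t 16.975 p [ 0.3139 -0.2821  0.1699] yaw 14.7 F [ 0.2  0.  -0.4] q6 2.15 gap -0.0
[0.2108, -0.1056, 0.0498] [0, 0, np.float64(0.082)]
```

The dial is now about 0.5° short on the other side. There's ample time, so I'll do one fine nudge with a known stop. The earlier CW contact at TCP (0.5066,-0.2458) gave -0.75°, so the setting sits at about (0.5062,-0.2453).

```bash
python3 -c "
from h import *
to((.498,-.237,.11,-14))"
```

```text
t 16.975 p [ 0.3139 -0.2821  0.1699] yaw 14.7 F [ 0.2  0.  -0.4] q6 2.15 gap -0.0
[0.1895, 0.0031, 0.0598] [0, 0, np.float64(0.501)]
```

apply_moves:
  translation:
    - [0.1895,0.003,0]
    - [0.1895,0.003,0]
    - [0.1895,0.003,0.03]
    - [0.1895,0.003,0.06]
    - [0.1895,0.003,0.09]
    - [0.1895,0.003,0.12]
    - [0.1895,0.003,0.144]
    - [0.1895,0.003,0.144]
  rotation:
    - [0,0,0.17]
    - [0,0,0.35]
    - [0,0,0.5]
    - [0,0,0.5]
    - [0,0,0.5]
    - [0,0,0.5]
    - [0,0,0.5]
    - [0,0,0.5]

```text
clock: 17.98
eef_pos: [0.496, -0.2362, 0.0241]
tcp_rot: [[0.97, -0.241, -0.004], [-0.241, -0.97, 0.002], [-0.004, -0.001, -1.0]]
wrist_force: [0.3, 0.9, 0.8]
finger_gap: -0.0001
```

```bash
python3 -c "
from h import *
to((.5048,-.2436,.026,-13.94),(.5062,-.2453,.026,-13.94))"
```

```text
t 17.975 p [ 0.496  -0.2362  0.0241] yaw -13.97 F [0.3 0.9 0.8] q6 2.94 gap -0.0
[0.0104, 0.0051, -0.002] [0, 0, np.float64(-0.001)]
[0.0121, 0.0064, -0.002] [0, 0, np.float64(-0.001)]
```

apply_moves:
  translation:
    - [0.004,0.002,0]
    - [0.0077,0.0043,0]
    - [0.0077,0.0043,0]
    - [0.0077,0.0043,0]
  rotation:
    - [0,0,0]
    - [0,0,0]
    - [0,0,0]
    - [0,0,0]

```text
clock: 18.48
eef_pos: [0.5043, -0.2434, 0.0265]
tcp_rot: [[0.97, -0.242, 0.001], [-0.242, -0.97, -0.0], [0.001, 0.0, -1.0]]
wrist_force: [-0.1, 0.0, -0.5]
finger_gap: 0.0002
```

apply_moves:
  translation:
    - [0.0006,0.0005,0]
    - [0.0006,0.0005,0]
    - [0.0006,0.0005,0]
  rotation:
    - [0,0,0]
    - [0,0,0]
    - [0,0,0]

```text
clock: 18.85
eef_pos: [0.5044, -0.2438, 0.026]
tcp_rot: [[0.97, -0.242, -0.0], [-0.242, -0.97, 0.0], [-0.0, -0.0, -1.0]]
wrist_force: [0.1, -0.5, 0.2]
finger_gap: 0.0001
```

apply_moves:
  translation:
    - [0.0009,0.0007,0]
    - [0.0009,0.0007,0]
    - [0.0009,0.0007,0]
  rotation:
    - [0,0,0]
    - [0,0,0]
    - [0,0,0]

```text
clock: 19.23
eef_pos: [0.5052, -0.2447, 0.026]
tcp_rot: [[0.97, -0.242, -0.0], [-0.242, -0.97, 0.0], [-0.0, -0.0, -1.0]]
wrist_force: [-0.2, 0.9, 0.5]
finger_gap: 0.0003
```

apply_moves:
  translation:
    - [0.0006,0.0004,0]
    - [0.0006,0.0004,0]
    - [0.0006,0.0004,0]
  rotation:
    - [0,0,0]
    - [0,0,0]
    - [0,0,0]

```text
clock: 19.6
eef_pos: [0.5054, -0.2451, 0.0259]
tcp_rot: [[0.97, -0.242, -0.001], [-0.242, -0.97, 0.0], [-0.001, -0.0, -1.0]]
wrist_force: [-1.6, 2.0, -0.0]
finger_gap: -0.0001
```

apply_moves:
  translation:
    - [0.0002,0.0002,0]
    - [0.0003,0.0003,0]
    - [0.0003,0.0003,0]
  rotation:
    - [0,0,0]
    - [0,0,0]
    - [0,0,0]

```text
clock: 19.98
eef_pos: [0.5057, -0.2455, 0.0259]
tcp_rot: [[0.97, -0.242, -0.0], [-0.242, -0.97, 0.0], [-0.001, -0.0, -1.0]]
wrist_force: [-1.7, 1.5, -0.2]
finger_gap: -0.0001
```

Moved about 0.5 mm. I'll back off, lift and look.

apply_moves:
  translation:
    - [-0.004,-0.003,0]
    - [-0.005,-0.004,0]
    - [-0.005,-0.004,-0.04]
    - [-0.005,-0.004,-0.08]
    - [-0.005,-0.004,-0.144]
    - [-0.06,0.03,-0.144]
    - [-0.11,0.06,-0.144]
    - [-0.165,0.07,-0.144]
  rotation:
    - [0,0,0]
    - [0,0,0]
    - [0,0,0]
    - [0,0,0]
    - [0,0,0]
    - [0,0,-0.17]
    - [0,0,-0.35]
    - [0,0,-0.5]

```text
clock: 20.98
eef_pos: [0.3278, -0.2749, 0.1706]
tcp_rot: [[0.966, 0.257, 0.001], [0.257, -0.966, -0.002], [0.001, 0.002, -1.0]]
wrist_force: [-1.4, 0.1, 0.7]
finger_gap: 0.0001
```

apply_moves:
  translation:
    - [0,0,0]
    - [0,0,0]
    - [0,0,0]
  rotation:
    - [0,0,0]
    - [0,0,0]
    - [0,0,0]

```text
clock: 21.35
eef_pos: [0.3301, -0.2741, 0.1703]
tcp_rot: [[0.967, 0.253, 0.001], [0.253, -0.967, -0.001], [0.001, 0.001, -1.0]]
wrist_force: [0.0, -0.2, -0.4]
finger_gap: -0.0001
```

Run:
```python
from h import *
solve("wrist","pics/p9.png"); solve("top")
f=eyes.grab_frame("wrist"); cv2.imwrite("pics/w9.png",f["img"])
for m in masks_of(f,"plunger_top")[:2]:
    ys,xs=np.where(m["region"]); print(m["score"],m["location"],xs.min(),xs.max(),ys.min(),ys.max(),atz(f,m["location"],.039))
to((.489,-.1265,.10,10))
```

```text
raw [-123.1  -123.23 -123.28 -123.39 -123.51 -123.61 -123.68] tgt -124.13 | index -125.14 target -125.16 k mm 1.64 diff 0.02
raw [-124.67 -124.63 -124.69 -124.71 -124.63 -124.74 -124.87] tgt -124.98 | index -125.16 target -125.25 k mm 0.43 diff 0.09
t 21.55 p [ 0.3296 -0.2737  0.1699] yaw 14.71 F [0.  1.3 1.5] q6 2.19 gap 0.0
[0.1916, -0.1018, 0.0699] [0, 0, np.float64(0.082)]
```

View pics/w9.png

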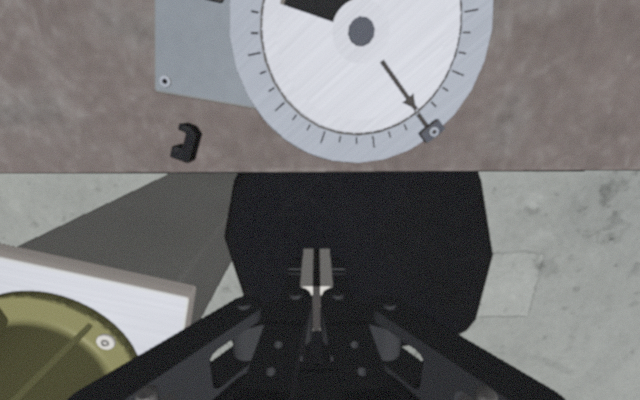

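The picture shows the arrow pointing at the thick line, near pixel (415,108), and the measured difference is within 0.1°. Next is the plunger.

apply_moves:
  translation:
    - [0.1925,-0.102,0.02]
    - [0.1925,-0.102,0.04]
    - [0.1925,-0.102,0.06]
    - [0.1925,-0.102,0.07]
    - [0.1925,-0.102,0.09]
    - [0.1925,-0.102,0.11]
    - [0.1925,-0.102,0.12]
    - [0.1925,-0.102,0.12]
  rotation:
    - [0,0,0.08]
    - [0,0,0.08]
    - [0,0,0.08]
    - [0,0,0.08]
    - [0,0,0.08]
    - [0,0,0.08]
    - [0,0,0.08]
    - [0,0,0.08]

```text
clock: 22.55
eef_pos: [0.4889, -0.1261, 0.0494]
tcp_rot: [[0.985, 0.175, -0.001], [0.175, -0.985, 0.0], [-0.001, -0.001, -1.0]]
wrist_force: [0.6, -0.0, 0.7]
finger_gap: -0.0002
```

Run:
```python
from h import *
to((.490,-.126,.045,10))
f=eyes.grab_frame("side"); cv2.imwrite("pics/s10.png",cv2.resize(f["img"][160:310,220:420],(800,600),interpolation=2))
```

```text
t 22.55 p [ 0.4889 -0.1261  0.0494] yaw 10.08 F [ 0.6 -0.   0.7] q6 2.71 gap -0.0
[0.0011, 0.0001, 0.0044] [0, 0, np.float64(0.001)]
```

View pics/s10.png

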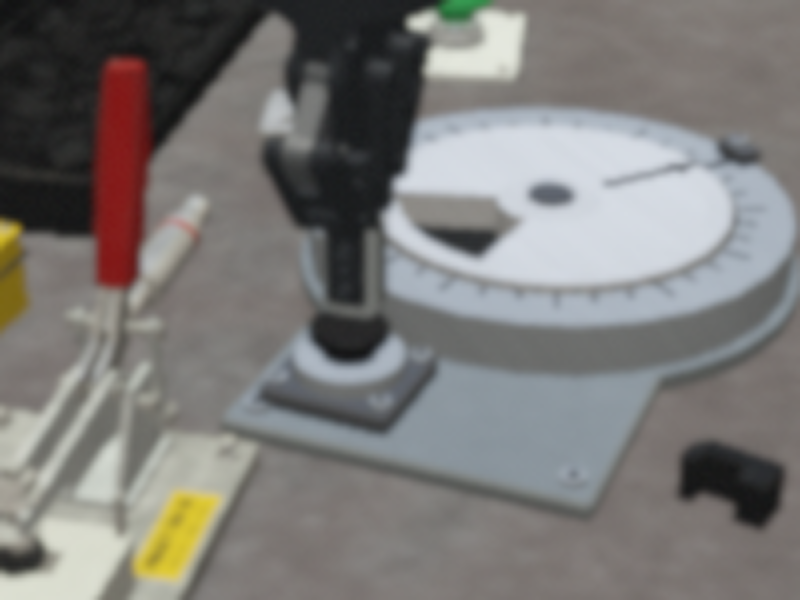

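The fingertip is centred right over the button near (348,320) in the crop, and the index still points at the tab. I'm pressing down slowly.

apply_moves:
  translation:
    - [0.001,0,0.004]
    - [0.001,0,0.008]
    - [0.001,0,0.011]
    - [0.001,0,0.014]
    - [0.001,0,0.016]
    - [0.001,0,0.0175]
    - [0.001,0,0.0185]
    - [0.001,0,0.0185]
  rotation:
    - [0,0,0]
    - [0,0,0]
    - [0,0,0]
    - [0,0,0]
    - [0,0,0]
    - [0,0,0]
    - [0,0,0]
    - [0,0,0]

```text
clock: 23.6
eef_pos: [0.4906, -0.1263, 0.0329]
tcp_rot: [[0.985, 0.175, 0.001], [0.175, -0.985, -0.0], [0.001, 0.001, -1.0]]
wrist_force: [-5.0, 1.5, 16.8]
finger_gap: 0.0002
```

apply_moves:
  translation:
    - [0,0,0.0015]
    - [0,0,0.0015]
    - [0,0,0.0015]
  rotation:
    - [0,0,0]
    - [0,0,0]
    - [0,0,0]

```text
clock: 23.98
eef_pos: [0.4907, -0.1263, 0.0327]
tcp_rot: [[0.985, 0.175, 0.001], [0.175, -0.985, -0.0], [0.001, 0.001, -1.0]]
wrist_force: [-9.9, 1.7, 32.4]
finger_gap: 0.0001
```

apply_moves:
  translation:
    - [0,0,-0.005]
    - [0,0,-0.02]
    - [0,0,-0.06]
    - [0,0,-0.11]
    - [-0.05,0.03,-0.14]
    - [-0.1,0.06,-0.14]
    - [-0.15,0.09,-0.14]
    - [-0.18,0.11,-0.14]
  rotation:
    - [0,0,0]
    - [0,0,0]
    - [0,0,0]
    - [0,0,0]
    - [0,0,0]
    - [0,0,0]
    - [0,0,0]
    - [0,0,0]

```text
clock: 24.98
eef_pos: [0.3304, -0.267, 0.1706]
tcp_rot: [[0.985, 0.174, 0.0], [0.174, -0.985, -0.0], [0.0, 0.0, -1.0]]
wrist_force: [-0.5, -0.6, 0.4]
finger_gap: 0.0002
```

apply_moves:
  translation:
    - [0,0,0]
    - [0,0,0]
    - [0,0,0]
  rotation:
    - [0,0,0]
    - [0,0,0]
    - [0,0,0]

```text
clock: 25.35
eef_pos: [0.333, -0.2653, 0.1701]
tcp_rot: [[0.984, 0.176, 0.0], [0.176, -0.984, 0.0], [0.0, -0.0, -1.0]]
wrist_force: [0.9, -0.6, 0.7]
finger_gap: 0.0001
```

Run:
```python
from h import *
to(); solve("wrist"); solve("top")
f=eyes.grab_frame("side"); cv2.imwrite("pics/s11.png",cv2.resize(f["img"][160:310,220:420],(800,600),interpolation=2))
```

```text
t 25.35 p [ 0.333  -0.2653  0.1701] yaw 10.16 F [ 0.9 -0.6  0.7] q6 2.29 gap 0.0
raw [-123.1  -123.19 -123.35 -123.4  -123.51 -123.62 -123.61] tgt -124.14 | index -125.03 target -125.11 k mm 1.54 diff 0.08
raw [-124.69 -124.62 -124.67 -124.71 -124.64 -124.74 -124.87] tgt -124.98 | index -125.16 target -125.25 k mm 0.42 diff 0.09
```

View pics/s11.png

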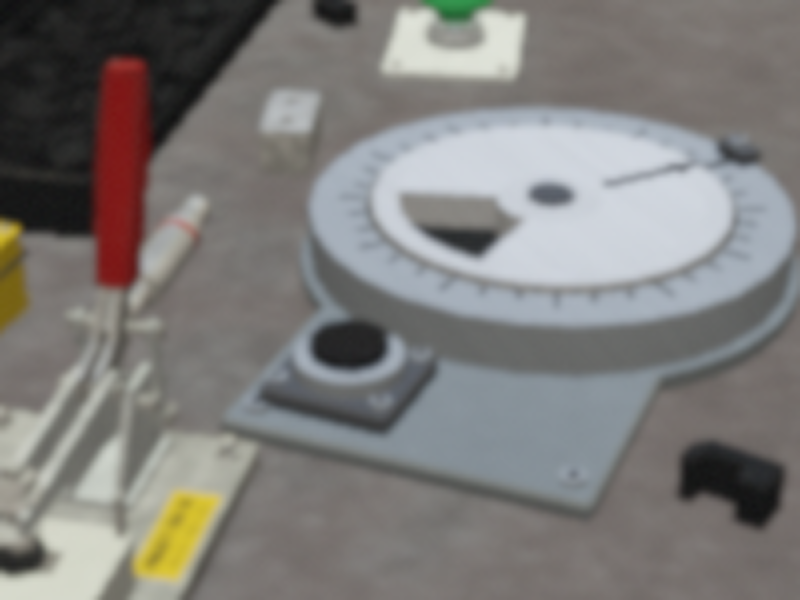

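The plunger is down in its collar near (350,343), the index points at the target tab near (740,148), and the bystanders haven't moved. Handing in.

```bash
python3 -c "
from cell import ctrl
print(ctrl.close_job())"
```

```text
the job is handed in; nothing more can be done
None
```

The dial is set on the target line and the plunger is locked down. I handed the job in at about 25.5 s of the 48 s allowed.

- **Dial:** I pushed it about 150° clockwise with the shut fingertips in its pocket. It ended about 0.75° past the line, so I nudged it back and then forward again. After locking and with the arm clear, the wrist and top cameras put the index 0.08° and 0.09° from the target line.
- **Plunger:** I pressed it until it stopped at 32.7 mm above the bench; the force rose to about 32 N with no further movement. The last side picture shows it staying down.
- **Bystanders:** the gauge block, plug gauge and clip look untouched in that same picture. I judged this by eye and did not measure their positions again.
- **Disagreements:** the two cameras placed the axle about 1 mm apart sideways, and I corrected for that in the angles. In one close-up of the pocket, the fingers partly hid the index. I dropped that reading and measured again with the arm clear.

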